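# Set the photometer to its green filter and take the reading

### The job

Bring the photometer's green filter under the window: the filter wheel is push-to-turn, so press its knob down against the spring, turn it, and let it rise until it locks with green in the window, never forcing the wheel hard against its lock or its bottom stop. Only once green is locked, press the measure key fully down and let it go; leave everything else on the bench where it stands.

Things in the scene. Friction and masses are not known exactly. Their poses are not given: they have to be found in the camera images.
- photometer: White and grey bench instrument, 266 x 218 mm, 70 mm high to its flat deck, fixed. Origin under its middle on the bench, x towards its back, z up. Wheel axis upright at x = -32 mm, y = 0, inside a round rim of outer radius 76 mm, 12 mm above the deck. At the back: left a display hood 22 mm above the deck, right a well whose tube ends 111 mm above the deck.
- filter_wheel: Black wheel, 132 mm across, 6 mm thick, with six filters of 20 mm on a 45 mm radius, 60 degrees apart: counter-clockwise from above green, blue, violet, red, amber, yellow. Origin on its axis at the underside, z up, -x towards green. Turns without end both ways, drag up to 0.3 N m. Starts 70 to 155 degrees counter-clockwise of the green position, caught in a wrong notch or down between notches.
- green_filter (a point): Centre of the green filter on the wheel's top face, 45 mm from the axis. Locked, it lies at the window point, up to 6 mm to one side (the lock is not exactly adjusted).
- grip_bar (a point): On the wheel's axis at the flat shoulder of its aluminium hub (57 mm across), 18 mm above the wheel's top face. On the shoulder stands the black grip bar, 50 mm long (along the wheel's x), 14 mm wide, 28 mm high, white line at its green end. Wheel and hub sink together on a spring: about 5 N to start, 8.5 N at 4 mm, 10.5 N at the stop at 6.5 mm; the shoulder may be pushed by fingertips.
- window (a point): Middle of the opening, about 25 mm square, in the fixed black frame over the front of the wheel, 45 mm from the axis on the photometer's -x side, at the height of the risen wheel's top face (85 mm above the bench). The frame's top is 8.5 mm higher.
- wheel_mount: Fixed frame, bottom stop and a 6.5 mm wide steel lock tongue 62 mm from the axis, 120 degrees counter-clockwise of the window; its bracket is adjustable, up to 5 degrees off that. Risen, the wheel has the tongue in one of six 10 mm rim notches, one outside each filter. Down over 5 mm it turns freely; let go between notches it stays 4 mm down under the tongue. Over 25 N on tongue or stop harms it. Origin on the axis at bench height.
- measure_key (a joint): Grey round measure key, 20 mm across, in a black ring at the front right corner: 0 released, 0.005 m fully down; it takes 1.5 N to start and 5 N at the bottom, and springs back.
- measure_key_top (a point): Middle of the measure key's top face, which is 21 mm above the deck; moves with it.
- sample_tube: Yellow-capped tube, 19 mm across and 111 mm tall, standing loose in the photometer's sample well; origin at its foot. Leave alone.
- tip_box: Blue tip box with clear lid, 90 x 124 x 74 mm, loose; origin under its middle. Leave alone.
- tip_rack: Red tip rack, 82 x 122 x 60 mm, loose; origin under its middle. Leave alone.

How it is judged:
On the way, in this order (a step that is already met when the one before it is completed fails the run):
1. the wheel has risen and locked with the green filter in the window (horizontal distance between green_filter and window below 0.008 m and z of green_filter in the frame of window above -0.0015 m), for 0.3 s.
2. the measure key is pressed down (value of joint measure_key above 0.004 m), for 0.05 s.
At the end, for the whole second after the job is handed in: The green filter's centre lies within 8 mm of the window's point seen from above and no more than 1.5 mm below it (the wheel has risen and is locked), the wheel is at rest, and the measure key has come back up (within 1 mm) (all of step 1 and value of joint measure_key below 0.001 m and angular speed of filter_wheel below 0.05 rad/s); the robot touches nothing.
It fails at once if the wheel is forced against its lock tongue or its bottom stop with more than 25 N (contact force between filter_wheel and wheel_mount above 25 N).
It fails at once if the measure key is pressed while green is not locked in the window (value of joint measure_key above 0.0025 m and not (horizontal distance between green_filter and window below 0.008 m and z of green_filter in the frame of window above -0.0015 m)).
It fails at once if a loose bystander (tube in the well, tip box or tip rack) is moved by more than 20 mm (distance of any of sample_tube, tip_box, tip_rack from where it was at the start of the episode above 0.02 m).
It also fails if it takes over 72 s, if anything falls off the work surface, if the arm or the gripper's body presses on something with over 40 N, if the wrist force passes 120 N, or if a joint passes its speed limit or range.

### The arm

A 6-joint arm with a two-finger parallel gripper is mounted at the origin on the work surface; the furniture and walls round the work are solid. World frame = base frame: x ahead of the robot, y to its left, z up, the work surface at z = 0. Lengths are in m, angles in rad, forces in N, time in s.
With the tool pointing down it reaches from about 0.3 to 0.775 m from the base axis. Payload 14.6 kg.
Tool frame: the origin (TCP) lies on the centre line of the jaws, within the pads' length; the fingertips stand 19 mm ahead of it and the grasp point (between the pads) is the TCP; z points along the fingers, y is the direction in which the jaws open and shut (so a half turn about z gives the same grasp; the last joint's range is limited). The gripper opens to 94 mm and grips with 3 to 60 N. Pads are 16 mm wide; open, the fingers measure 119 mm over their backs; the gripper's body (75 mm by 177 mm) begins 78 mm behind the grasp point.
Start: joints at [-1.338, 0.3, 1.521, -0, 1.321, -0.067], TCP at [0.162, -0.525, 0.224] pointing down, gripper open.
Joint ranges: [-3.03, 3.03], [-0.79, 2.21], [0.23, 2.52], [-1.04, 4.18], [0, 3.07], [-2.55, 2.55]. Speed limits (rad/s): [2.22, 2.22, 2.57, 3.14, 3.14, 3.14].

### API

Orientations are given as [roll, pitch, yaw] about the fixed x, y, z axes, in that order (R = Rz(yaw) Ry(pitch) Rx(roll)).
In Python, from station import ctrl gives the robot as it stands. The module is installed in compiled form; this text tells all that it offers.
- The arm moves only by the shell command python3 -m creep 'ROWS' [FORCE]. ROWS is a JSON object of lists of equal length, an entry for each row: "translation": the shift along the world's x, y, z in mm, a list of three; "yaw": the turn about the world's z in rad; "gripper": the closure in counts, from 0 (fully open) to 255 (shut). A call has 1 to 5 rows; each row is the pose to reach, as a shift and turn from the pose measured when the call began; what a row does not reach only later rows make up. A row lasts 1/12 s, in which the tool goes at most 41.7 mm and 7.16 degrees, less where a joint would pass 70% of its speed; a pose out of reach is approached as far as the arm can. A call with a gripper value outside its range is refused whole. The fingers move at their own pace and stop on an object; FORCE is the grip in N (left out, the last holds). Time passes only in rows, so rows that repeat a pose let the fingers close. It gives the time, the measured TCP pose, the force and the opening at its end, in the units of the state.
- ctrl.get_obs(): the state, without advancing time (a new reading comes with each control period).
- ctrl.camera(name): name is "scene" or "top" or "wrist"; returns a dict with "pixels" (400x640x3 uint8, red, green, blue), "depth" (400x640 float32, m along the optical axis (not along the pixel's ray), 0 where there is no reading), "fx", "fy", "cx", "cy" (pixels), "R" (3x3) and "t" (3): a world point X has camera coordinates R X + t; the wrist camera has in their place "tool_from_camera" (4x4, takes a point from camera to tool coordinates, whose origin is the TCP and whose axes are the flange's). Camera axes: x right, y down, z forward; pixel columns grow to the right and rows downward; lengths in m; the calibration is good to about 2 mm. A picture is of the moment at which its call begins: read the wrist's pose just before it.
- ctrl.hand_in(): hands the job in, once; it reports no verdict.
The state is a dict: "time_s": time; "qpos": joint angles; "joint_vel": joint speeds; "tau": joint torques, N m; "ee_pos": TCP position; "eef_rot": TCP orientation; "force": force on the tool from outside, world axes, zero at the start; "moment": the same for the moment, N m; "grip_width": finger opening in m.
Only numpy, scipy, OpenCV 4.12 (cv2) and the standard library are available. Lean on these libraries where they do the work, as an engineer would, in place of code of your own. Each camera call takes 0.05 s, during which the arm holds its last target. There are 200 camera calls.

## Working session

There is one attempt and no reset: what is moved stays moved. The work goes in short steps, Python scripts to look and compute and a shell command to move; the robot and the scene stay as the last step left them, time stands still between calls to the robot, and variables do not carry over. Pictures are saved under pics/ and viewed, about 8 in all and at most 12, crops included, and the job is handed in when it is done.

```bash
mkdir -p pics; python3 - <<'E'
from station import ctrl
import cv2,pickle
o=ctrl.get_obs();print({k:o[k] for k in("time_s","ee_pos","eef_rot","force","grip_width")})
for n in("top","scene"):
    c=ctrl.camera(n);pickle.dump(c,open(n+".pkl","wb"));cv2.imwrite(f"pics/{n}1.png",c["pixels"][:,:,::-1])
    print(n,c["fx"],c["cx"],c["cy"],c["R"],c["t"])
E
```

```text
{'time_s': 0.0, 'ee_pos': array([ 0.16237153, -0.52522893,  0.22388143]), 'eef_rot': array([-3.14041799e+00, -6.84392390e-05,  2.99817412e-01]), 'force': array([-0.67133731, -0.04103614,  0.76056147]), 'grip_width': 0.09418796029325638}
top 497.97985562884855 326.1755532325497 192.2704962220118 [[-1.78868185e-02 -9.99839210e-01 -1.27103066e-03]
 [-9.97270346e-01  1.79319160e-02 -7.16261394e-02]
 [ 7.16374147e-02 -1.36025698e-05 -9.97430740e-01]] [0.11124641 0.57391921 1.22509598]
scene 466.71404627496895 310.46828135838615 200.82808544997084 [[ 0.88624261 -0.46321059  0.00315894]
 [-0.32915237 -0.63452336 -0.69931311]
 [ 0.32593366  0.61872131 -0.7148085 ]] [-0.43842671  0.33342235  0.66766222]
```

View pics/top1.png

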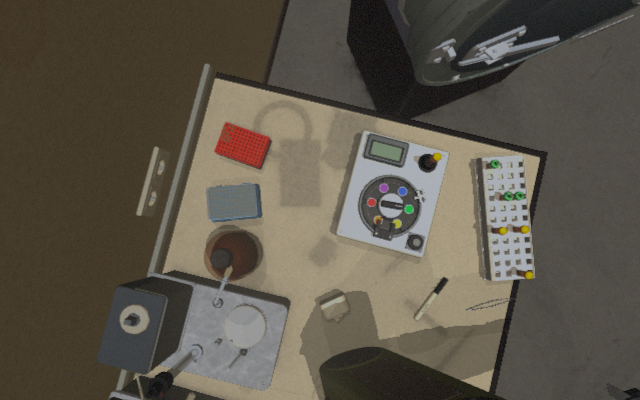

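View pics/scene1.png

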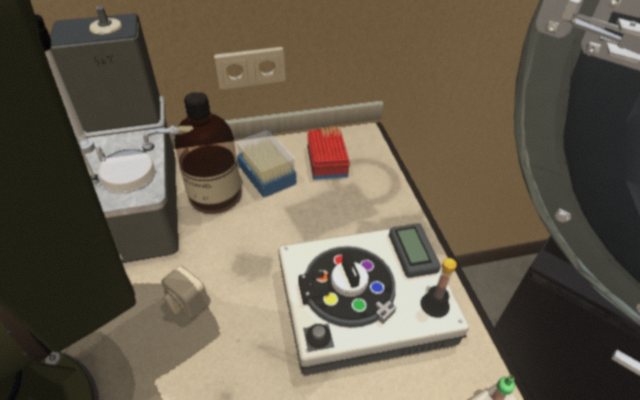

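Top view: photometer with deck corners near (365,132), (447,152), (425,255), (337,235). The hub is near (392,205), green (409,209), the window frame (383,230) and the key (416,242). The scene view agrees, with the tongue bracket on the right of the wheel.

```bash
cat > h.py <<'E'
import numpy as np,cv2
def cast(c,uv,z,R=None,t=None):
    R=c["R"] if R is None else R; t=c["t"] if t is None else t
    d=R.T@np.array([(uv[0]-c["cx"])/c["fx"],(uv[1]-c["cy"])/c["fy"],1.]); o=-R.T@t
    return o+d*(z-o[2])/d[2]
def blobs(c,lo,hi,amin=8):
    hsv=cv2.cvtColor(c["pixels"],cv2.COLOR_RGB2HSV)
    n,l,s,ce=cv2.connectedComponentsWithStats(cv2.inRange(hsv,lo,hi))
    return [(s[i,4],ce[i]) for i in range(1,n) if s[i,4]>=amin]
E
python3 - <<'E'
import pickle,cv2,numpy as np
from h import *
c=pickle.load(open("top.pkl","rb"));s=pickle.load(open("scene.pkl","rb"))
g=cv2.cvtColor(c["pixels"],cv2.COLOR_RGB2HSV)
m=cv2.inRange(g,(0,0,135),(179,40,255));m[:, :320]=0;m[:,460:]=0;m[:110]=0;m[270:]=0
m=cv2.morphologyEx(m,cv2.MORPH_OPEN,np.ones((3,3)))
ct=max(cv2.findContours(m,0,2)[0],key=cv2.contourArea)
r=cv2.minAreaRect(ct);b=cv2.boxPoints(r)
P=np.array([cast(c,p,.07) for p in b]);print(r,P)
print("sides",np.linalg.norm(P[0]-P[1]),np.linalg.norm(P[1]-P[2]),"mid",P.mean(0))
for n,k in(("top",c),("scene",s)):
  for nm,lo,hi in(("green",(45,120,60),(80,255,255)),("blue",(105,120,60),(120,255,255)),("violet",(125,90,60),(150,255,255)),("red",(0,140,90),(8,255,255)),("yellow",(22,140,100),(34,255,255))):
    print(n,nm,[(a,ce.round(1),cast(k,ce,.083).round(4)) for a,ce in blobs(k,lo,hi) if (n=="top" and 340<ce[0]<440 and 130<ce[1]<260) or (n=="scene" and 280<ce[0]<470 and 220<ce[1]<350)])
im=c["pixels"][125:265,330:455,::-1]
i2=s["pixels"][225:365,275:475,::-1]
cv2.imwrite("pics/z1.png",np.hstack([cv2.resize(im,None,fx=3,fy=3,interpolation=2),cv2.resize(i2,(425,298)).repeat(1,0) if 0 else cv2.copyMakeBorder(cv2.resize(i2,(400,280)),0,140,0,0,0)]))
E
```

```text
((392.587646484375, 193.41415405273438), (89.94634246826172, 108.87797546386719), 14.620874404907227) [[ 0.4702455   0.08090425  0.07      ]
 [ 0.72348149  0.00941033  0.07      ]
 [ 0.66419585 -0.19947848  0.07      ]
 [ 0.41272485 -0.12510354  0.07      ]]
sides 0.26313465536149944 0.21713894431783656 mid [ 0.56766192 -0.05856686  0.07      ]
top green [(np.int32(42), array([408.6, 208.8]), array([ 0.5287, -0.0937,  0.083 ]))]
top blue [(np.int32(42), array([402. , 190.8]), array([ 0.5715, -0.0794,  0.083 ]))]
top violet [(np.int32(45), array([383.5, 187.6]), array([ 0.5801, -0.0356,  0.083 ]))]
top red [(np.int32(35), array([371.1, 201.7]), array([ 0.547 , -0.0053,  0.083 ]))]
top yellow [(np.int32(52), array([436.7, 156.3]), array([ 0.6526, -0.1645,  0.083 ])), (np.int32(33), array([396.7, 223.1]), array([ 0.4953, -0.0645,  0.083 ]))]
scene green [(np.int32(68), array([358.5, 304.4]), array([ 0.5295, -0.0935,  0.083 ]))]
scene blue [(np.int32(67), array([376.5, 286.7]), array([ 0.5721, -0.0791,  0.083 ]))]
scene violet [(np.int32(54), array([366.9, 264.6]), array([ 0.582, -0.035,  0.083]))]
scene red [(np.int32(39), array([339., 259.]), array([ 0.5466, -0.0036,  0.083 ]))]
scene yellow [(np.int32(92), array([449.9, 262.8]), array([ 0.7071, -0.0959,  0.083 ])), (np.int32(66), array([330.1, 298.3]), array([ 0.4958, -0.0636,  0.083 ]))]
```

View pics/z1.png

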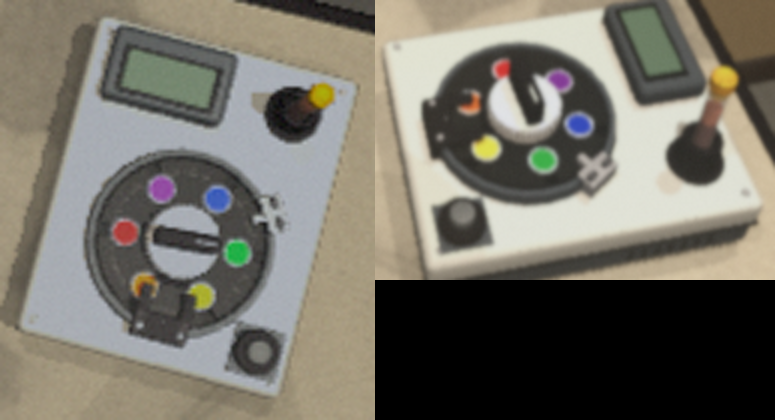

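Axis is near (0.538, -0.049) and photometer yaw is about -0.28. Green sits about 95° counter-clockwise of the window, between notches, so the wheel is held down. The bar points along about 78.8°, so tool yaw goes to 1.375 and then turns clockwise. I'll move above it now.

```bash
python3 -m creep '{"translation":[[25,31.5,5],[50,63,10],[75,94.5,15],[100,126,20],[125,157.5,25]],"yaw":[0.072,0.144,0.216,0.288,0.36],"gripper":[0,0,0,0,0]}' 
python3 -m creep '{"translation":[[25,31.5,5],[50,63,10],[75,94.5,15],[100,126,20],[125,157.5,25]],"yaw":[0.072,0.144,0.216,0.288,0.36],"gripper":[0,0,0,0,0]}' 
python3 -m creep '{"translation":[[25,31.5,5],[50,63,10],[75,94.5,15],[100,126,20],[125,157.5,25]],"yaw":[0.072,0.144,0.216,0.288,0.36],"gripper":[0,0,0,0,0]}' 
python3 - <<'E'
from station import ctrl
import cv2,pickle
o=ctrl.get_obs();c=ctrl.camera("wrist")
pickle.dump((o,c),open("w1.pkl","wb"));cv2.imwrite("pics/w1.png",c["pixels"][:,:,::-1])
print(o["ee_pos"],o["eef_rot"],c["tool_from_camera"])
E
```

```text
time_s: 0.52
ee_pos: [0.288, -0.366, 0.249]
eef_rot: [-3.14, -0.0, 0.663]
force: [0.7, -0.1, 0.1]
grip_width: 0.0939
time_s: 0.93
ee_pos: [0.4137, -0.2066, 0.2742]
eef_rot: [-3.14, -0.0, 1.026]
force: [1.1, -1.4, 0.1]
grip_width: 0.0939
time_s: 1.35
ee_pos: [0.5396, -0.0471, 0.2992]
eef_rot: [-3.14, -0.0, 1.39]
force: [0.0, -0.4, 0.4]
grip_width: 0.0941
[ 0.53955269 -0.04713081  0.29924847] [-3.13985372e+00 -6.02025225e-05  1.39025038e+00] [[-1.03062317e-03 -9.64927653e-01 -2.62513929e-01  7.63479273e-02]
 [ 9.99998989e-01 -1.25164529e-03  6.74726184e-04 -1.29985604e-04]
 [-9.79636275e-04 -2.62512968e-01  9.64927967e-01 -1.60523329e-01]
 [ 0.00000000e+00  0.00000000e+00  0.00000000e+00  1.00000000e+00]]
```

View pics/w1.png

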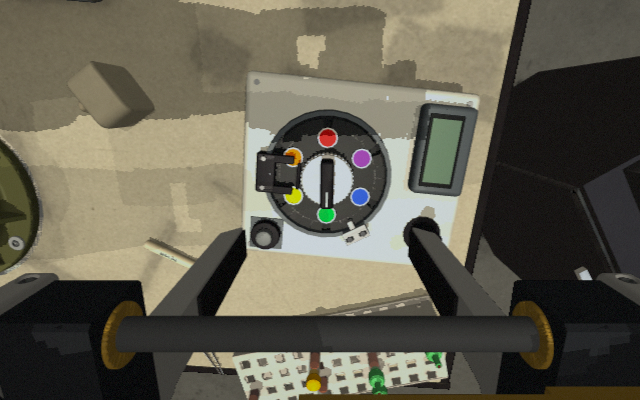

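Wrist view: hub at (327,180), green (326,215), red (328,137), window frame (275,172), tongue bracket (356,232), key (264,234).

```bash
cat >> h.py <<'E'
from scipy.spatial.transform import Rotation as Ro
def wcast(o,c,uv,z):
    T=np.eye(4);T[:3,:3]=Ro.from_euler("xyz",o["eef_rot"]).as_matrix();T[:3,3]=o["ee_pos"]
    M=np.linalg.inv(T@c["tool_from_camera"]);return cast(c,uv,z,M[:3,:3],M[:3,3])
E
python3 - <<'E'
import pickle
from h import *
o,c=pickle.load(open("w1.pkl","rb"))
Q={}
for nm,lo,hi in(("green",(45,120,60),(80,255,255)),("blue",(105,120,60),(120,255,255)),("violet",(125,70,60),(150,255,255)),("red",(0,140,90),(8,255,255)),("yellow",(22,140,100),(34,255,255))):
    b=[(a,ce) for a,ce in blobs(c,lo,hi,60) if 260<ce[0]<400 and 110<ce[1]<250]
    Q[nm]=wcast(o,c,b[0][1],.081);print(nm,b,Q[nm])
ax=(Q["green"]+Q["red"])/2;ax2=(Q["yellow"]+Q["violet"])/2;print("axis",ax,ax2)
for k in("green","red","violet","yellow","blue"):
    v=Q[k]-(ax+ax2)/2;print(k,np.hypot(v[0],v[1]),np.degrees(np.arctan2(v[1],v[0]))%360)
for uv,z in(((256.5,151),.0935),((256,193),.0935),((264,234),.091),((252,82),.07),((248,247),.07)):print(uv,wcast(o,c,uv,z))
cv2.imwrite("pics/w1z.png",cv2.resize(c["pixels"][105:255,245:400,::-1],None,fx=4,fy=4,interpolation=2))
E
```

```text
green [(np.int32(169), array([326.04142012, 214.53254438]))] [ 0.52929203 -0.0949635   0.081     ]
blue [(np.int32(187), array([359.52406417, 196.29411765]))] [ 0.57208855 -0.07988956  0.081     ]
violet [(np.int32(213), array([361.25821596, 158.02816901]))] [ 0.58105932 -0.03559172  0.081     ]
red [(np.int32(205), array([327.37073171, 137.56585366]))] [ 0.54722866 -0.0059362   0.081     ]
yellow [(np.int32(158), array([293.76582278, 195.88607595]))] [ 0.4961666  -0.06546146  0.081     ]
axis [ 0.53826035 -0.05044985  0.081     ] [ 0.53861296 -0.05052659  0.081     ]
green 0.04540566854794769 258.3812692058825
red 0.04541125272060408 78.83655142582245
violet 0.04515083219443616 19.26437881572287
yellow 0.0448436795608222 199.5055769550422
blue 0.0446865688256945 318.8565986779719
(256.5, 151) [ 0.46838344 -0.0051174   0.0935    ]
(256, 193) [ 0.45663666 -0.05133781  0.0935    ]
(264, 234) [ 0.4534857  -0.10228288  0.091     ]
(252, 82) [0.4759728  0.06794678 0.07      ]
(248, 247) [ 0.42391153 -0.12314797  0.07      ]
```

View pics/w1z.png

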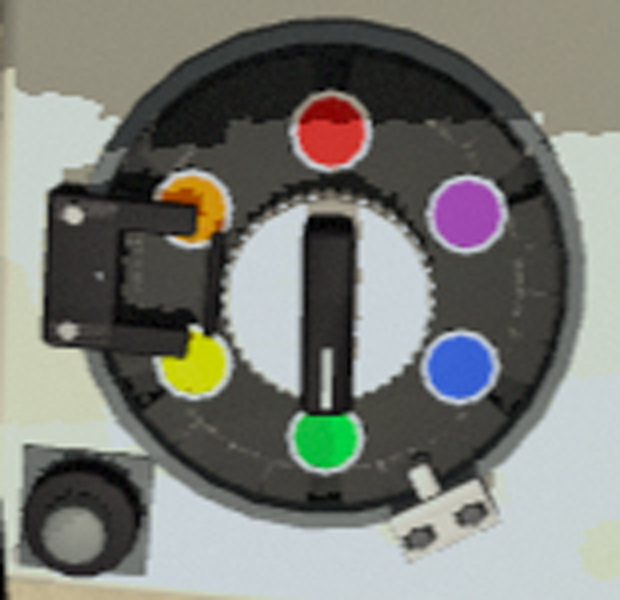

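Crop: the tongue runs from about (418,465) inner to (432,500) outer. Notches are at the rim outside each filter. The bar's white line points to green.

```bash
python3 - <<'E'
import pickle
from h import *
o,c=pickle.load(open("w1.pkl","rb"))
ax=np.array([.5384,-.0505])
for uv in((418,467),(425,482),(432,498)):
  for z in(.081,.085):
    p=wcast(o,c,(245+uv[0]/4,105+uv[1]/4),z)[:2]-ax;print(uv,z,np.hypot(*p),np.degrees(np.arctan2(p[1],p[0]))%360-120)
k=wcast(o,c,(245+75/4,105+535/4),.091);print("key",k)
print("shift",(np.array([*ax,0])-o["ee_pos"])[:2]*1e3, o["eef_rot"][2]-np.radians(79.1))
E
```

```text
(418, 467) 0.081 0.060901787822586 166.14354575242965
(418, 467) 0.085 0.05950825327877454 166.51187567808233
(425, 482) 0.081 0.06615398368193912 165.99225618761886
(425, 482) 0.085 0.06470386631254911 166.32925083242878
(432, 498) 0.081 0.07173085572862917 165.75351181130782
(432, 498) 0.085 0.07022016071179382 166.06147123274843
key [ 0.45181351 -0.1080961   0.091     ]
shift [-1.15269064 -3.36919359] 0.009694940291859133
```

```bash
python3 -m creep '{"translation":[[-1,-3,-37],[-1.2,-3.4,-74],[-1.2,-3.4,-111],[-1.2,-3.4,-148],[-1.2,-3.4,-170]],"yaw":[-0.01,-0.01,-0.01,-0.01,-0.01],"gripper":[0,0,0,0,0]}'
python3 -m creep '{"translation":[[0,0,-3],[0,0,-4],[0,0,-4],[0,0,-4],[0,0,-4]],"yaw":[0,0,0,0,0],"gripper":[120,180,255,255,255]}' 10
python3 -m creep '{"translation":[[0,0,0],[0,0,0],[0,0,0],[0,0,0],[0,0,0]],"yaw":[0,0,0,0,0],"gripper":[255,255,255,255,255]}' 10
```

```text
time_s: 1.82
ee_pos: [0.5396, -0.0458, 0.1256]
eef_rot: [-3.136, -0.001, 1.389]
force: [1.1, -0.2, -0.6]
grip_width: 0.0941
time_s: 2.23
ee_pos: [0.5403, -0.046, 0.1232]
eef_rot: [-3.139, -0.002, 1.389]
force: [-0.4, -0.0, 0.2]
grip_width: 0.0645
time_s: 2.65
ee_pos: [0.5403, -0.0459, 0.1233]
eef_rot: [-3.139, -0.002, 1.389]
force: [-0.2, 0.3, -0.9]
grip_width: 0.0306
```

```bash
python3 -m creep '{"translation":[[-2,-4.5,0],[-2,-4.5,0],[-2,-4.5,0],[-2,-4.5,0],[-2,-4.5,0]],"yaw":[-0.009,-0.009,-0.009,-0.009,-0.009],"gripper":[150,150,150,150,150]}' 10
python3 -m creep '{"translation":[[0,0,0],[0,0,0],[0,0,0],[0,0,0],[0,0,0]],"yaw":[0,0,0,0,0],"gripper":[150,150,150,150,150]}' 10
```

```text
time_s: 3.07
ee_pos: [0.5383, -0.0505, 0.1233]
eef_rot: [-3.139, -0.002, 1.38]
force: [0.4, 0.0, 0.6]
grip_width: 0.0383
time_s: 3.48
ee_pos: [0.5383, -0.0505, 0.1233]
eef_rot: [-3.139, -0.002, 1.38]
force: [-0.3, -0.7, -0.8]
grip_width: 0.0385
```

Well centred now. Next I'll close on the bar.

```bash
for i in 1 2; do python3 -m creep '{"translation":[[0,0,0],[0,0,0],[0,0,0],[0,0,0],[0,0,0]],"yaw":[0,0,0,0,0],"gripper":[255,255,255,255,255]}' 20; done
python3 -m creep '{"translation":[[0,0,-1],[0,0,-2],[0,0,-3],[0,0,-3],[0,0,-3]],"yaw":[0,0,0,0,0],"gripper":[255,255,255,255,255]}' 20
```

```text
time_s: 3.9
ee_pos: [0.5383, -0.0505, 0.1233]
eef_rot: [-3.139, -0.002, 1.38]
force: [-0.9, -0.3, -0.8]
grip_width: 0.0138
time_s: 4.32
ee_pos: [0.5383, -0.0504, 0.1233]
eef_rot: [-3.139, -0.002, 1.38]
force: [0.5, 0.7, -0.2]
grip_width: 0.0137
time_s: 4.73
ee_pos: [0.5383, -0.0503, 0.121]
eef_rot: [-3.139, -0.002, 1.38]
force: [-5.1, 2.2, 9.8]
grip_width: 0.0137
```

```bash
python3 -m creep '{"translation":[[0,0,-0.5],[0,0,-0.5],[0,0,-0.5],[0,0,-0.5],[0,0,-0.5]],"yaw":[0,0,-0.02,-0.05,-0.08],"gripper":[255,255,255,255,255]}' 40; python3 -c "
from station import ctrl;o=ctrl.get_obs();print(o['force'],o['moment'],o['ee_pos'])"
```

```text
time_s: 5.15
ee_pos: [0.5383, -0.0502, 0.1213]
eef_rot: [-3.139, -0.002, 1.299]
force: [-4.4, 1.0, 9.6]
grip_width: 0.0138
[-4.40110415  1.03903995  9.64622817] [-0.05040068  0.9832924   0.10200194] [ 0.53830308 -0.05024704  0.12128176]
```

```bash
python3 -m creep '{"translation":[[0,0,-0.7],[0,0,-0.7],[0,0,-0.7],[0,0,-0.7],[0,0,-0.7]],"yaw":[-0.08,-0.16,-0.24,-0.32,-0.4],"gripper":[255,255,255,255,255]}' 40; python3 - <<'E'
from station import ctrl
from h import *
import pickle
o=ctrl.get_obs();print(o['force'],o['moment'],o['ee_pos'])
c=ctrl.camera("top")
Q={}
for nm,lo,hi in(("green",(45,120,60),(80,255,255)),("blue",(105,120,60),(120,255,255)),("violet",(125,90,60),(150,255,255)),("red",(0,140,90),(8,255,255)),("yellow",(22,140,100),(34,255,255))):
    for a,ce in blobs(c,lo,hi):
        p=cast(c,ce,.08)
        d=p[:2]-[.5375,-.0495]
        if .03<np.hypot(*d)<.06: print(nm,a,np.degrees(np.arctan2(d[1],d[0]))%360)
E
```

```text
time_s: 5.57
ee_pos: [0.5382, -0.0502, 0.1213]
eef_rot: [-3.14, -0.001, 0.896]
force: [-5.1, 0.9, 9.8]
grip_width: 0.0139
[-5.0876296   0.90018705  9.80739991] [-0.05731059  1.23431625  0.03929186] [ 0.53820797 -0.05022359  0.12131999]
red 32 52.23377844341939
```

```bash
python3 -m creep '{"translation":[[0,0,-0.7],[0,0,-0.7],[0,0,-0.7],[0,0,-0.7],[0,0,-0.7]],"yaw":[-0.08,-0.16,-0.24,-0.32,-0.4],"gripper":[255,255,255,255,255]}' 40;python3 -m creep '{"translation":[[0,0,-0.7],[0,0,-0.7],[0,0,-0.7],[0,0,-0.7],[0,0,-0.7]],"yaw":[-0.08,-0.16,-0.24,-0.32,-0.4],"gripper":[255,255,255,255,255]}' 40
```

```text
time_s: 6.03
ee_pos: [0.5381, -0.0502, 0.1213]
eef_rot: [-3.14, -0.001, 0.486]
force: [-5.4, 1.0, 10.3]
grip_width: 0.0136
time_s: 6.45
ee_pos: [0.538, -0.0501, 0.1214]
eef_rot: [-3.14, -0.001, 0.082]
force: [-4.7, 1.1, 10.3]
grip_width: 0.0136
```

```bash
python3 -m creep '{"translation":[[0,0,-0.7],[0,0,-0.7],[0,0,-0.7],[0,0,-0.7],[0,0,-0.7]],"yaw":[-0.08,-0.16,-0.24,-0.31,-0.325],"gripper":[255,255,255,255,255]}' 40;python3 - <<'E'
from station import ctrl
from h import *
import pickle
o=ctrl.get_obs();print(o['force'],o['moment'],o['ee_pos'],o['eef_rot'])
c=ctrl.camera("wrist");pickle.dump((o,c),open("w2.pkl","wb"))
cv2.imwrite("pics/w2.png",c["pixels"][:,:,::-1])
E
```

```text
time_s: 6.87
ee_pos: [0.538, -0.05, 0.1214]
eef_rot: [-3.14, -0.001, -0.247]
force: [-4.0, 0.8, 9.1]
grip_width: 0.0137
[-3.96033277  0.77654785  9.08332931] [0.29119397 1.199705   0.0070905 ] [ 0.53799598 -0.04999818  0.12138343] [-3.13969348e+00 -1.19000392e-03 -2.47056745e-01]
```

View pics/w2.png

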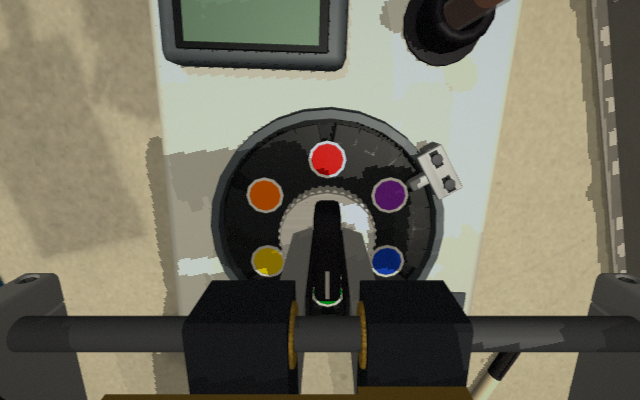

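Violet (389,195) lines up with the tongue (420,183), and green is at the window side. I'll check the angle.

```bash
python3 - <<'E'
import pickle
from h import *
o,c=pickle.load(open("w2.pkl","rb"))
Q={}
for nm,lo,hi in(("orange",(8,140,90),(16,255,255)),("violet",(125,70,40),(155,255,255)),("red",(0,140,90),(4,255,255)),("blue",(105,120,60),(120,255,255)),("yellow",(20,140,80),(34,255,255))):
    b=[x for x in blobs(c,lo,hi,150) if 220<x[1][0]<440 and 120<x[1][1]<290]
    Q[nm]=wcast(o,c,max(b,key=lambda x:x[0])[1],.079)[:2];print(nm,b)
ax=((Q["orange"]+Q["blue"])/2+(Q["yellow"]+Q["violet"])/2)/2;print(ax)
a=lambda p:np.degrees(np.arctan2(p[1]-ax[1],p[0]-ax[0]))%360
print("green",a(Q["violet"])-120,a(Q["orange"])+120,a(Q["red"])-180,"pair",[a(Q["violet"]-Q["yellow"]+ax)-120,(a(Q["orange"]-Q["blue"]+ax)+120)])
for z in(.081,.085):print("tongue",[(a(wcast(o,c,p,z)[:2])-120)%360 for p in((415,186),(424,182))])
cv2.imwrite("pics/w2z.png",cv2.resize(c["pixels"][130:210,370:470,::-1],None,fx=6,fy=6,interpolation=2))
E
```

```text
orange [(np.int32(697), array([264.51649928, 194.84074605]))]
violet [(np.int32(692), array([389.36705202, 194.82514451]))]
red [(np.int32(743), array([326.82368775, 159.0269179 ]))]
blue [(np.int32(578), array([386.11764706, 260.84256055]))]
yellow [(np.int32(591), array([268.04399323, 260.85109983]))]
[ 0.53776999 -0.04970799]
green 165.86672517383306 165.82849714266357 165.9050864476893 pair [np.float64(165.88954591043495), np.float64(165.82758228343891)]
tongue [np.float64(163.76545860093086), np.float64(163.52797829642532)]
tongue [np.float64(165.0201589817122), np.float64(164.6764059294481)]
```

View pics/w2z.png

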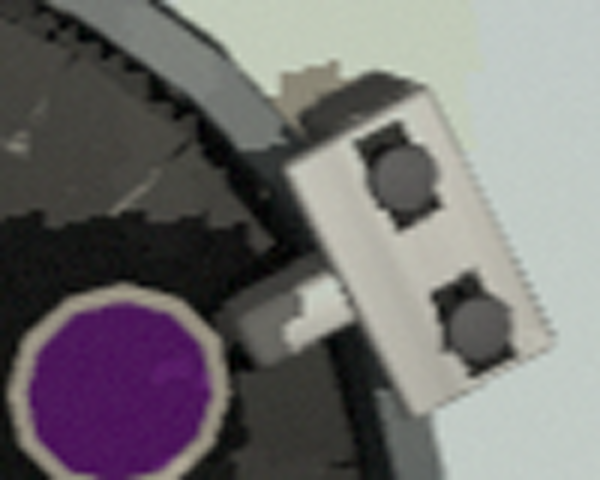

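```bash
python3 - <<'E'
import pickle
from h import *
for f,pts in(("w1.pkl",((349.5,221.7),(351.3,225.5),(353,229.5))),("w2.pkl",((413,186),(416,184.5),(419.5,182.7),(424,180.3)))):
    o,c=pickle.load(open(f,"rb"))
    for p in pts:
        D=c["depth"][int(p[1]+.5),int(p[0]+.5)]
        T=np.eye(4);T[:3,:3]=Ro.from_euler("xyz",o["eef_rot"]).as_matrix();T[:3,3]=o["ee_pos"]
        X=T@c["tool_from_camera"]@[(p[0]-c["cx"])/c["fx"]*D,(p[1]-c["cy"])/c["fy"]*D,D,1]
        v=X[:2]-[.538,-.0501];print(f,p,X[2],np.hypot(*v),np.degrees(np.arctan2(v[1],v[0]))%360-120+360)
    D=c["depth"]
E
```

```text
w1.pkl (349.5, 221.7) 0.08820474560113861 0.05883710727687243 527.1065917145331
w1.pkl (351.3, 225.5) 0.0877081501033547 0.06424845194529931 526.8533142657842
w1.pkl (353, 229.5) 0.0891927249043249 0.06913613897790974 526.6232331114061
w2.pkl (413, 186) 0.08885841601644628 0.059200983270190154 526.7231217355882
w2.pkl (416, 184.5) 0.08839205013545542 0.061196739480132406 526.4838837098739
w2.pkl (419.5, 182.7) 0.08938480468016036 0.06335200926104184 526.7170736105993
w2.pkl (424, 180.3) 0.08641059756961453 0.06670595178604008 525.7966322161307
```

Depth puts the tongue at about 166.7°, against green at 165.9°. I'll nudge +0.014 rad, then open and rise.

```bash
python3 -m creep '{"translation":[[0,0,-0.7],[0,0,-0.7],[0,0,-0.7]],"yaw":[0.014,0.014,0.014],"gripper":[255,255,255]}' 40
python3 -m creep '{"translation":[[0,0,0],[0,0,0],[0,0,2],[0,0,4],[0,0,6]],"yaw":[0,0,0,0,0],"gripper":[120,120,120,120,120]}' 40
python3 -m creep '{"translation":[[0,0,10],[0,0,30],[0,0,60],[0,0,100],[0,0,120]],"yaw":[0,0,0,0,0],"gripper":[120,120,60,60,60]}' 40
python3 - <<'E'
from station import ctrl
from h import *
c=ctrl.camera("wrist");o=ctrl.get_obs();print(o['ee_pos'],o['force'])
import pickle;pickle.dump((o,c),open("w3.pkl","wb"))
cv2.imwrite("pics/w3.png",c["pixels"][:,:,::-1])
E
```

```text
time_s: 7.17
ee_pos: [0.538, -0.05, 0.1215]
eef_rot: [-3.14, -0.001, -0.231]
force: [-3.8, 1.0, 9.8]
grip_width: 0.0135
time_s: 7.58
ee_pos: [0.5379, -0.05, 0.1275]
eef_rot: [-3.14, -0.001, -0.231]
force: [0.1, -0.3, 0.3]
grip_width: 0.0436
time_s: 8.0
ee_pos: [0.5385, -0.0501, 0.2525]
eef_rot: [-3.14, -0.006, -0.231]
force: [-0.1, 0.5, 0.1]
grip_width: 0.0663
[ 0.53932469 -0.05024815  0.25509563] [-0.10372366  0.12245106  3.69313539]
```

View pics/w3.png

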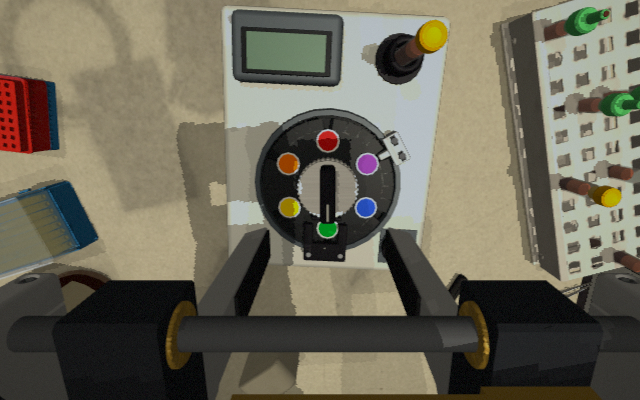

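Green sits in the window at (327,229). I'll check the wheel height and angle, and the key position.

```bash
python3 - <<'E'
import pickle
from h import *
from station import ctrl
o0=ctrl.get_obs()
o=o0;c=ctrl.camera("wrist")
T=np.eye(4);T[:3,:3]=Ro.from_euler("xyz",o["eef_rot"]).as_matrix();T[:3,3]=o["ee_pos"]
u,v=np.meshgrid(np.arange(640),np.arange(400));D=c["depth"]
X=np.stack([(u-c["cx"])/c["fx"]*D,(v-c["cy"])/c["fy"]*D,D,np.ones_like(D)],-1)@(T@c["tool_from_camera"]).T
r=np.hypot(X[...,0]-.538,X[...,1]+.05);th=(np.degrees(np.arctan2(X[...,1]+.05,X[...,0]-.538)))%360
back=(D>0)&((th<90)|(th>300))
for n,a,b in(("wheel r34-58",.034,.058),("rim",.069,.074)):
    m=back&(r>a)&(r<b)&(X[...,2]>.07);print(n,m.sum(),np.median(X[m][:,2]))
dk=(r>.082)&(r<.095)&back&(X[...,2]<.08);print("deck",np.median(X[dk][:,2]))
m=(r>.02)&(r<.026)&(X[...,2]<.115)&(X[...,2]>.09);print("shoulder",m.sum(),np.median(X[m][:,2]))
Q={}
for nm,lo,hi in(("orange",(8,140,60),(17,255,255)),("violet",(125,60,40),(155,255,255)),("blue",(105,120,60),(120,255,255)),("yellow",(20,140,80),(34,255,255)),("green",(45,120,40),(80,255,255))):
    for a,ce in blobs(c,lo,hi,50):
        p=wcast(o,c,ce,.085)[:2]
        if np.hypot(*(p-[.538,-.05]))<.06:Q[nm]=p;print(nm,a,ce,p)
ax=(Q["orange"]+Q["blue"]+Q["yellow"]+Q["violet"])/4;d=Q["violet"]-Q["yellow"];d2=Q["orange"]-Q["blue"]
print(ax,np.degrees(np.arctan2(d[1],d[0]))%360-120,np.degrees(np.arctan2(d2[1],d2[0]))%360+120)
t=pickle.load(open("top.pkl","rb"))
g=cv2.cvtColor(t["pixels"],cv2.COLOR_RGB2GRAY)[225:260,400:432]
print("top key (416,242)",cast(t,(416.3,242),.091))
E
```

```text
wheel r34-58 22298 0.3493201532633404
rim 3429 0.34698732189013193
deck 0.07028394109661384
shoulder 748 0.10319866855563259
orange 247 [287.54251012 164.33603239] [ 0.56954484 -0.01616539]
violet 288 [366.64583333 164.75      ] [ 0.55094913 -0.09310675]
blue 248 [365.15725806 207.98387097] [ 0.5070989  -0.08253619]
yellow 249 [289.46184739 207.71084337] [ 0.52535517 -0.00636063]
green 200 [327.225 229.535] [ 0.49307537 -0.03889296]
[ 0.53823701 -0.04954224] 166.4384009130551 166.7451781975212
top key (416,242) [ 0.45019447 -0.10806731  0.091     ]
```

Shoulder stands 32.9 mm above the deck (33 expected when risen) and green is at about 166.6°, so it is locked. Next is the key: I'll check its ring height in the earlier depth image and close the gripper while moving over it.

```bash
python3 - <<'E'
import pickle
from h import *
o,c=pickle.load(open("w1.pkl","rb"))
T=np.eye(4);T[:3,:3]=Ro.from_euler("xyz",o["eef_rot"]).as_matrix();T[:3,3]=o["ee_pos"]
u,v=np.meshgrid(np.arange(640),np.arange(400));D=c["depth"]
X=np.stack([(u-c["cx"])/c["fx"]*D,(v-c["cy"])/c["fy"]*D,D,np.ones_like(D)],-1)@(T@c["tool_from_camera"]).T
m=(np.hypot(X[...,0]-.451,X[...,1]+.107)<.03)&(D>0)
top=m&(X[...,2]>.088);print("key",top.sum(),X[top].mean(0),X[top].min(0),X[top].max(0))
k=X[top].mean(0);r=np.hypot(X[...,0]-k[0],X[...,1]-k[1])
for a in range(0,24,2):
    q=m&(r>=a/1e3)&(r<(a+2)/1e3);print(a,q.sum(),np.percentile(X[q][:,2],[10,50,90]).round(4))
from station import ctrl;print(ctrl.get_obs()["ee_pos"])
E
python3 -m creep '{"translation":[[-18,-12,-5],[-36,-24,-15],[-54,-36,-25],[-72,-48,-35],[-87,-58,-50]],"yaw":[0,0,0,0,0],"gripper":[255,255,255,255,255]}' 20
python3 -m creep '{"translation":[[0,0,0],[0,0,0],[0,0,-20],[0,0,-40],[0,0,-60]],"yaw":[0,0,0,0,0],"gripper":[255,255,255,255,255]}' 20
```

```text
key 191 [ 0.45179967 -0.10705552  0.09080492  1.        ] [ 0.44243873 -0.11647588  0.08843534  1.        ] [ 0.46100993 -0.09751039  0.09237632  1.        ]
0 8 [0.0909 0.0913 0.0918]
2 26 [0.0904 0.0911 0.0919]
4 42 [0.0904 0.0912 0.0916]
6 59 [0.0899 0.091  0.092 ]
8 110 [0.0822 0.0885 0.0912]
10 54 [0.0811 0.0821 0.0831]
12 92 [0.0814 0.0821 0.083 ]
14 122 [0.0809 0.0821 0.083 ]
16 203 [0.0717 0.08   0.0824]
18 95 [0.0703 0.0717 0.0725]
20 130 [0.0696 0.0708 0.0723]
22 138 [0.0695 0.0705 0.0723]
[ 0.53897875 -0.05020173  0.25206894]
time_s: 8.52
ee_pos: [0.4508, -0.1087, 0.2018]
eef_rot: [-3.14, -0.008, -0.231]
force: [1.1, -1.4, -0.3]
grip_width: 0.0418
time_s: 8.93
ee_pos: [0.4519, -0.1083, 0.1418]
eef_rot: [-3.14, -0.01, -0.231]
force: [0.7, -0.1, 0.0]
grip_width: 0.0083
```

```bash
python3 -m creep '{"translation":[[0,0,-12],[0,0,-20],[0,0,-26],[0,1,-28],[0,1,-29]],"yaw":[0,0,0,0,0],"gripper":[255,255,255,255,255]}' 20
python3 -m creep '{"translation":[[0,0,-1],[0,0,-2],[0,0,-3],[0,0,-4],[0,0,-5]],"yaw":[0,0,0,0,0],"gripper":[255,255,255,255,255]}' 20
```

```text
time_s: 9.35
ee_pos: [0.4523, -0.1071, 0.1131]
eef_rot: [-3.14, -0.01, -0.231]
force: [0.6, 0.2, 0.4]
grip_width: 0.0003
time_s: 9.77
ee_pos: [0.4526, -0.1072, 0.1084]
eef_rot: [-3.14, -0.011, -0.231]
force: [1.3, 0.9, 2.9]
grip_width: 0.0006
```

Contact, at 2.9 N. Pressing on until the force passes the 5 N bottom.

```bash
python3 -m creep '{"translation":[[0,0,-1],[0,0,-2],[0,0,-2.6],[0,0,-2.6]],"yaw":[0,0,0,0],"gripper":[255,255,255,255]}' 20
python3 -m creep '{"translation":[[0,0,-1],[0,0,-1.5],[0,0,-1.5]],"yaw":[0,0,0],"gripper":[255,255,255]}' 20
```

```text
time_s: 10.1
ee_pos: [0.4526, -0.1072, 0.1058]
eef_rot: [-3.14, -0.011, -0.231]
force: [-1.5, 0.1, 3.7]
grip_width: 0.0004
time_s: 10.35
ee_pos: [0.4527, -0.1072, 0.105]
eef_rot: [-3.14, -0.012, -0.231]
force: [-5.1, 2.8, 15.7]
grip_width: 0.0003
```

Force jumped to 15.7 N, so the key is on its stop. Releasing and retreating.

```bash
python3 -m creep '{"translation":[[0,0,3],[0,0,10],[0,0,30],[0,0,60],[0,0,95]],"yaw":[0,0,0,0,0],"gripper":[255,255,255,255,255]}' 20
python3 -m creep '{"translation":[[-15,0,30],[-30,0,60],[-45,0,80],[-45,0,80],[-45,0,80]],"yaw":[0,0,0,0,0],"gripper":[255,255,255,255,255]}' 20
python3 - <<'E'
from station import ctrl
from h import *
o=ctrl.get_obs();c=ctrl.camera("wrist")
print(o["ee_pos"],o["force"])
T=np.eye(4);T[:3,:3]=Ro.from_euler("xyz",o["eef_rot"]).as_matrix();T[:3,3]=o["ee_pos"]
u,v=np.meshgrid(np.arange(640),np.arange(400));D=c["depth"]
X=np.stack([(u-c["cx"])/c["fx"]*D,(v-c["cy"])/c["fy"]*D,D,np.ones_like(D)],-1)@(T@c["tool_from_camera"]).T
for n,x,y,a,b in(("key",.452,-.107,0,.007),("shoulder",.538,-.05,.02,.026),("deck",.538,-.05,.082,.09)):
    r=np.hypot(X[...,0]-x,X[...,1]-y);m=(D>0)&(r>=a)&(r<b)&(X[...,2]<.115);print(n,m.sum(),np.median(X[m][:,2]) if m.any() else None)
for k in("wrist","scene"):
    if k=="scene":c=ctrl.camera(k)
    for a,ce in blobs(c,(45,120,40),(80,255,255),20):
        p=wcast(o,c,ce,.085) if k=="wrist" else cast(c,ce,.085)
        if abs(p[0]-.5)<.05 and abs(p[1]+.04)<.07:print(k,"green",a,p,p[:2]-[.538-.045*np.cos(.281),-.05+.045*np.sin(.281)])
    cv2.imwrite(f"pics/f_{k}.png",c["pixels"][:,:,::-1])
E
```

```text
time_s: 10.77
ee_pos: [0.4519, -0.107, 0.2002]
eef_rot: [-3.139, -0.008, -0.231]
force: [-0.1, 0.2, 0.4]
grip_width: 0.0003
time_s: 11.18
ee_pos: [0.4068, -0.1071, 0.281]
eef_rot: [-3.14, -0.011, -0.231]
force: [0.2, -0.2, -0.8]
grip_width: 0.0004
[ 0.40684032 -0.10713373  0.28100349] [ 0.21320536 -0.24684409 -0.76554713]
key 141 0.09122171337379248
shoulder 758 0.10341797021282381
deck 3013 0.07045774121849413
wrist green 273 [ 0.49470532 -0.03934511  0.085     ] [-5.96427456e-05 -1.82435740e-03]
scene green 63 [ 0.49537433 -0.03871779  0.085     ] [ 0.00060937 -0.00119703]
```

View pics/f_scene.png

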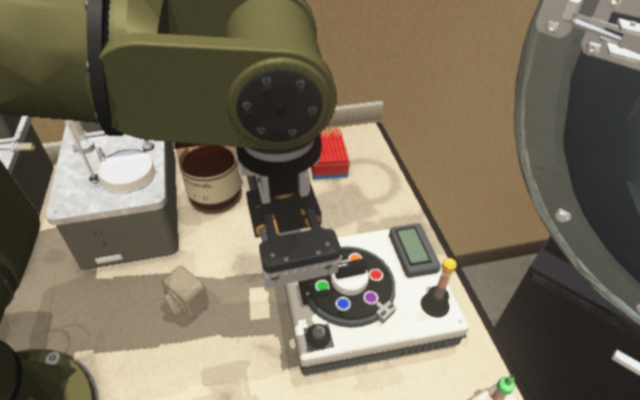

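The final view shows green at the window (322,286), the key up (318,333), the tube in its well, and the arm clear. Handing in.

```bash
python3 -c "
from station import ctrl;print(ctrl.hand_in())"
```

```text
the job is handed in; nothing more can be done
None
```

I locked the green filter in the window, then pressed and released the measure key, and handed the job in at about 11 s on the robot's clock. The hand-in gave no verdict.

- **Turning the wheel:** It started between notches, about 95° counter-clockwise of green. I gripped the bar and pressed with about 10 N. I turned it about 92° clockwise, lined it up with the measured tongue angle and let it rise.
- **Measure key:** I pressed until the wrist force jumped to 15.7 N, which I took as its bottom stop, then let it go.
- **Last checks:**
  - The hub shoulder stood 33.0 mm above the deck, which is the risen and locked height.
  - Green was about 1 to 2 mm from the window point in both the wrist and scene views.
  - The key top was back up at 91 mm above the bench.
  - The tool force read about zero, and the arm was clear of everything.
- **Disagreements:** My first estimate of the tongue angle was 0.6° too low, because I assumed the wrong height for it. The depth images corrected this before I released the wheel. The arm also settled up to 5 mm off its commanded position before I gripped, and I corrected that too.
- **Not measured:** The lock and bottom-stop forces can't be read directly. While I pressed and turned the wheel, the vertical force on the tool read no more than 10.3 N at any reading. I also did not measure whether the tube, tip box or tip rack moved. The arm stayed clear of them, and the tube was still in its well in the last picture.

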